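# Set the laser attenuator, then open the shutter

## Task

With a fingertip, push the lever of the rotary selector on the attenuator box round clockwise, click by click, to the fifth of its eight marks (counted clockwise), and never run past that mark. Only then push the tab of the beam shutter all the way along its rail so that the beam hole is fully open. Push only, never taking the lever or the tab between the fingers, leave the selector on its mark and the loose things on the bench undisturbed, and finish clear of everything.

Things in the scene. Friction and masses are not known exactly. Their poses are not given: they have to be found in the camera images.
- selector (a joint): angle of the selector in rad: 0 with the pointer at the first mark, growing clockwise seen from above. Eight click positions 0.5236 rad (30 degrees) apart, so the fifth mark is 2.094; stops lie 0.08 rad beyond the first and the eighth. It starts between the first and third mark. A spring ball holds it in each click (about 4 to 6 N near the lever's end to get out of one); once pushed past half-way it snaps to the next by itself.
- selector_axis (a point): point on the selector's vertical axis, level with the lever's top, 80 mm above the bench. Turns with the selector: its x axis points along the lever to the pointer tip, z up. The lever is a plain aluminium bar with a black line on its pointer end, 12 mm wide (y from -6 to +6 mm), from x = -14 to x = +46 mm, its top at z = 0 and its underside 22 mm lower; under it a round grey skirt 48 mm across, its top also 22 mm below this point
- pointer_tip (a point): middle of the top edge of the lever's pointer end, 46 mm out from the axis, turns with it
- attenuator: fixed grey box 130 x 130 mm, 50 mm high, origin at the centre of its underside; the selector stands on the middle of its flat top. Eight white tick marks lie flat on a black disc around the selector, 54 mm from the axis, 30 degrees apart: the first at 105 degrees counter-clockwise from the box's x axis (seen from above), the others following clockwise to -105 degrees; the unmarked gap is centred on its -x side. The fifth mark is at -15 degrees
- shutter (a joint): how far the shutter is open, in m: 0 shut, 0.060 fully open against its stop; grows as the tab slides to the shutter rail's +y. Starts shut or up to 0.008. Slides with about 1.5 N of friction and stays where it is left
- shutter_tab (a point): centre of the top of the shutter's upright steel finger tab, 58 mm above the bench. The tab is 26 mm (x) by 16 mm (y, the way it slides) and 46 mm tall, standing over a rail whose top is 12 mm above the bench; axes as the rail's. A plastic blade 40 mm wide fixed to it 41 mm further along x covers the beam hole when shut, and reaches 86 mm above the bench
- shutter_base: fixed rail of the beam shutter, plate 75 mm (x, from -33 to +42 mm) by 130 mm (y) by 12 mm, origin at the centre of its underside; the tab slides along its y at x = -22 mm, from y = -30 mm (shut) to +30 mm (open). A black round beam hole, its frame 52 mm across and its top 84 mm above the bench, stands at x = +24 to +36 mm, y = -30 mm
- amber_bottle: amber bottle, 64 mm across, 130 mm tall, loose bystander; origin at the centre of its underside
- amber_jar: amber jar, 52 mm across, 70 mm tall, loose bystander; origin at the centre of its underside
- lens_mount_mid (a point): lens in a round black holder on a steel post with a 48 mm round foot, 85 mm tall, loose bystander; point half-way up
- mirror_mount_mid (a point): the same kind of holder on a taller post, 120 mm tall, loose bystander; point half-way up
- screwdriver: screwdriver, 150 mm long, lying along its x axis, 26 mm thick, loose bystander; origin under its middle
- marker: marker pen, 130 mm long, lying along its x axis, 13 mm thick, loose bystander; origin under its middle
- optics_case: flat black case 70 x 70 x 30 mm, loose bystander; origin at the centre of its underside

How it is judged:
By the outcome, as a careful person would: the job done as asked, in the order asked, and still so for the second after the job is handed in, with the robot touching nothing.
It also fails if it takes over 59 s, if anything falls off the work surface, if the arm or the gripper's body presses on something with over 40 N, if the wrist force passes 120 N, or if a joint passes its speed limit or range.

## Robot

A 6-joint arm with a two-finger parallel gripper is mounted at the origin on the work surface. World frame = base frame: x ahead of the robot, y to its left, z up, the work surface at z = 0. Lengths are in m, angles in rad, forces in N, time in s.
With the tool pointing down it reaches from about 0.35 to 0.975 m from the base axis. Payload 4.9 kg.
Tool frame: the origin (TCP) lies midway between the tips of the shut fingers; the grasp point (between the pads) lies 19 mm behind it (manip.pinch_z is the distance from the TCP to the grasp point, in m); z points along the fingers, y is the direction in which the jaws open and shut (so a half turn about z gives the same grasp; the last joint's range is limited). The gripper opens to 85 mm and grips with 20 to 120 N. Pads are 22 mm wide; open, the fingers measure 114 mm over their backs; the gripper's body (76 mm by 85 mm) begins 54 mm behind the grasp point. The pads swing forward as they close: fully open they stand 13 mm farther back than shut.
Start: joints at [1.219, 0.053, 1.613, -0, 1.476, -0.119], TCP at [0.144, 0.608, 0.231] pointing down, gripper open.
Joint ranges: [-3.01, 3.01], [-1.01, 2.22], [0.06, 2.58], [-1.02, 4.17], [0.09, 2.62], [-3.14, 3.14]. Speed limits (rad/s): [2.57, 2.57, 3.14, 3.14, 3.14, 3.14].

## Interface

Orientations are given as a unit quaternion [w, x, y, z].
In Python, from plant import manip gives the robot as it stands.
- The arm moves only by the tool drive_tool, never from a script. Its argument "commands" is text: rows parted by semicolons, each of 5 numbers parted by spaces: the finger opening in mm, from 0 to 85.4, then the shift along the tool's x, y, z in units of 30 mm (1.0 is 30 mm), then the turn about the tool's z in degrees. A call has exactly 8 rows; each row shifts and turns the commanded pose from where the row before left it, along the tool's axes as they then stand; what a row does not reach is not made up. A row lasts 1/8 s, in which the tool goes at most 62.5 mm and 10.7 degrees, less where a joint would pass 70% of its speed; a pose out of reach is approached as far as the arm can. A call is refused whole if a number of a shift passes 1 or a number of a turn 10.7, either way. A call with a gripper value outside its range is refused whole. The fingers move at their own pace and stop on an object; the grip force is fixed at half the most. Time passes only in rows, so rows that do not move let the fingers close, or fill a call up. It gives the time, the measured TCP pose, the force and the opening at its end, in the units of the state.
- manip.state(): the state, without advancing time (a new reading comes with each control period).
- manip.grab_frame(name): name is "scene" or "side" or "wrist"; returns the picture (420x560x3 uint8, red, green, blue); there is no depth.
- manip.camera_params(name): a dict with "fx", "fy", "cx", "cy" (pixels), "xyz" and "orientation" of the camera in the world. Camera axes: x right, y down, z forward; pixel columns grow to the right and rows downward; lengths in m; the calibration is good to about 2 mm. A picture is of the moment at which its call begins: read the wrist's pose just before it. camera_params takes no time and is no camera call; for the wrist camera it gives the pose at the moment of the call.
- manip.job_done(): hands the job in, once; it reports no verdict.
The state is a dict: "time": time; "joint_pos": joint angles; "joint_vel": joint speeds; "joint_efforts": joint torques, N m; "tool_pos": TCP position; "tool_rot": TCP orientation; "contact_force": force on the tool from outside, world axes, zero at the start; "ft_torque": the same for the moment, N m; "gripper_width": opening from 0.0 (shut) to 1.0 (fully open).
Only numpy, scipy, OpenCV 4.12 (cv2) and the standard library are available. Lean on these libraries where they do the work, as an engineer would, in place of code of your own. Each camera call takes 0.05 s, during which the arm holds its last target. There are 200 camera calls.

## Working session

There is one attempt and no reset: what is moved stays moved. The work goes in short steps, Python scripts to look and compute and a tool call to move; the robot and the scene stay as the last step left them, time stands still between calls to the robot, and variables do not carry over. Pictures are saved under pics/ and viewed, about 8 in all and at most 12, crops included, and the job is handed in when it is done.

Besides the shell and the picture viewer there is one more tool, called after "Request:" as name(argument=value, ...) on one line, values as JSON. drive_tool: Moves the arm, as the interface text tells. Its arguments: {"type":"object","properties":{"commands":{"type":"string"}},"required":["commands"]}

```bash
ls; mkdir -p pics; python3 - <<'E'
from plant import manip
import cv2,numpy as np
s=manip.state();print(s)
for n in("scene","side","wrist"):
    print(n,manip.camera_params(n)); 
    cv2.imwrite(f"pics/{n}0.png",manip.grab_frame(n)[:,:,::-1])
E
```

```text
pics
{'time': 0.0, 'joint_pos': array([ 1.21900979e+00,  5.33576059e-02,  1.61427468e+00,  9.07444040e-06,
        1.47598675e+00, -1.18984104e-01]), 'joint_vel': array([-0.00123297,  0.00109664, -0.00024209,  0.0016705 , -0.0015689 ,
        0.00026861]), 'joint_efforts': array([-3.02253262e-03, -3.93700111e+01, -3.70169699e+01, -3.91071553e-04,
        7.39225798e-03,  2.38293080e-05]), 'tool_pos': array([0.14396629, 0.60756534, 0.23007409]), 'tool_rot': array([-2.40685204e-04,  1.16138906e-01,  9.93232464e-01, -9.84195451e-04]), 'contact_force': array([-0.12894686,  0.77010985,  0.23630442]), 'ft_torque': array([-0.04582771, -0.0098446 , -0.01938209]), 'gripper_width': 1.0063715240575486}
scene {'fx': 527.9818670105693, 'fy': 527.9818670105693, 'cx': 278.41235879381827, 'cy': 211.1550592858039, 'xyz': array([ 1.26277231, -0.32069304,  1.05960142]), 'orientation': array([-0.27649711,  0.8083599 ,  0.49077525, -0.17100663])}
side {'fx': 421.6353407229242, 'fy': 421.6353407229242, 'cx': 275.0292654760447, 'cy': 212.08570915518132, 'xyz': array([0.26935172, 0.79121295, 0.57690037]), 'orientation': array([ 0.09038379, -0.16938024,  0.85443593, -0.48278395])}
wrist {'fx': 309.5391656802002, 'fy': 309.5391656802002, 'cx': 281.78331762054944, 'cy': 212.7738382876218, 'xyz': array([0.06469888, 0.6262354 , 0.37340062]), 'orientation': array([0.12590318, 0.77430371, 0.61234248, 0.09817756])}
```

View pics/scene0.png

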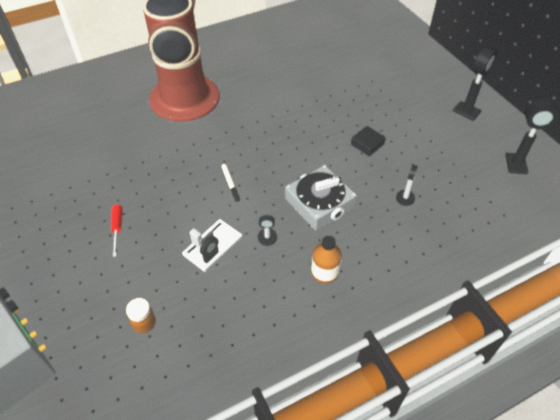

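View pics/side0.png

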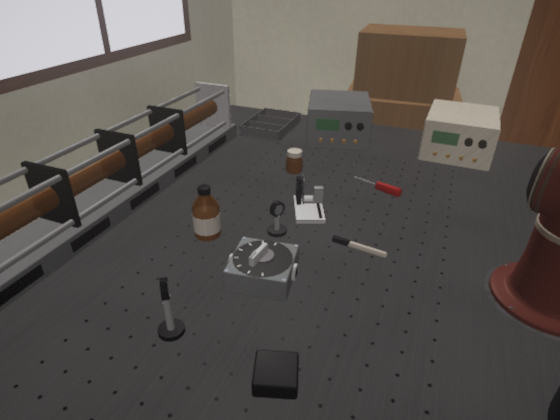

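```bash
cat > h.py <<'E'
import numpy as np,cv2
from scipy.spatial.transform import Rotation as R
def rot(q): return R.from_quat(np.r_[q[1:],q[0]]).as_matrix()
def ray(c,u,v,z):
    d=rot(c["orientation"])@[(u-c["cx"])/c["fx"],(v-c["cy"])/c["fy"],1]
    return c["xyz"]+d*(z-c["xyz"][2])/d[2]
def proj(c,p):
    q=(np.atleast_2d(p)-c["xyz"])@rot(c["orientation"])
    return np.c_[q[:,0]/q[:,2]*c["fx"]+c["cx"],q[:,1]/q[:,2]*c["fy"]+c["cy"]]
E
python3 - <<'E'
from h import *
from plant import manip
C=manip.camera_params("scene");S=manip.camera_params("side")
print("base",proj(C,[0,0,0]),proj(S,[0,0,0]), "tcp",proj(C,[.144,.608,.231]))
for n,u,v,z in [("box",320,190,.05),("tab",195,234,.058),("rail",213,245,.012),("bottle",326,272,0),("jar",143,325,0),("lens",267,238,0),("mirror",405,198,0),("case",368,144,.0),("mark",230,182,0),("screw",116,230,0)]: print(n,ray(C,u,v,z).round(3))
for n,u,v,z in [("box",264,256,.05),("tab",319,188,.058),("rail",310,210,.012),("mirror",171,330,0),("lens",278,229,0),("bottle",207,235,0)]: print(n,ray(S,u,v,z).round(3))
a=cv2.imread("pics/scene0.png")[130:290,170:370]
b=cv2.imread("pics/side0.png")[165:305,215:345]
cv2.imwrite("pics/c1.png",cv2.resize(a,None,fx=3.75,fy=3.75,interpolation=2))
cv2.imwrite("pics/c2.png",cv2.resize(b,None,fx=4,fy=4,interpolation=2))
E
```

```text
base [[183.57047084  97.46423412]] [[546.78054527 297.81855783]] tcp [[387.24890476  -0.54744094]]
box [0.55 0.16 0.05]
tab [ 0.537 -0.169  0.058]
rail [ 0.554 -0.136  0.012]
bottle [0.738 0.07  0.   ]
jar [ 0.669 -0.352  0.   ]
lens [ 0.588 -0.009  0.   ]
mirror [0.64  0.365 0.   ]
case [0.43  0.389 0.   ]
mark [ 0.38  -0.015  0.   ]
screw [ 0.393 -0.33   0.   ]
box [0.548 0.153 0.05 ]
tab [ 0.528 -0.164  0.058]
rail [ 0.536 -0.121  0.012]
mirror [0.642 0.359 0.   ]
lens [ 0.587 -0.022  0.   ]
bottle [0.735 0.069 0.   ]
```

View pics/c1.png

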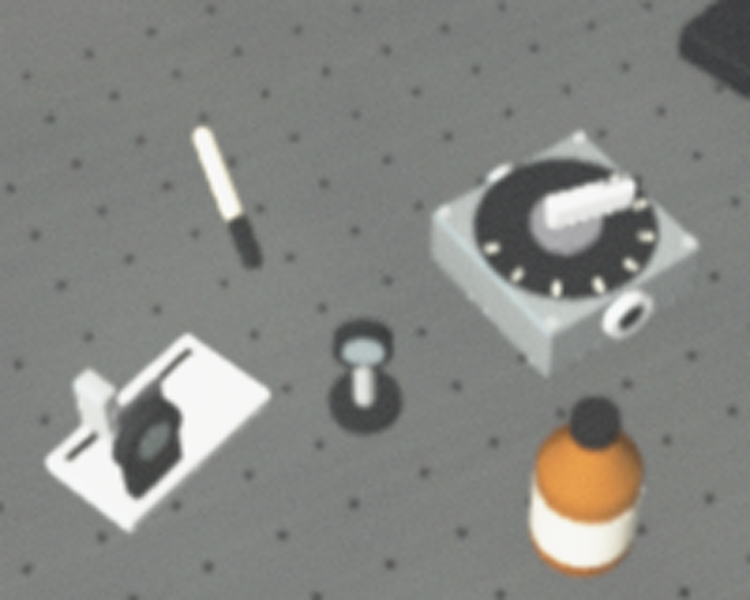

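View pics/c2.png

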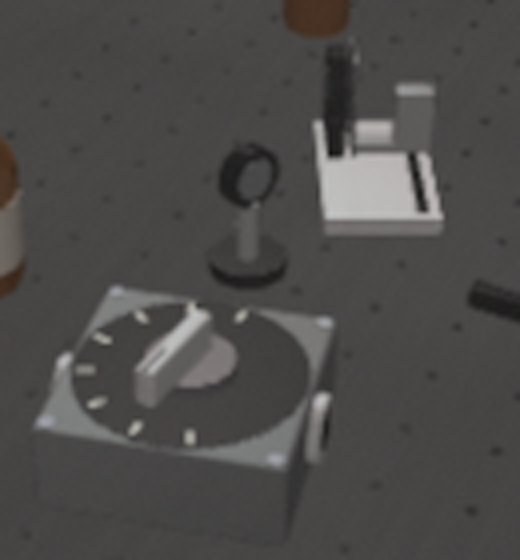

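```bash
python3 - <<'E'
from h import *
from plant import manip
C=manip.camera_params("scene");S=manip.camera_params("side")
f=lambda P,z:np.array([ray(C,170+(u+.5)/3.75-.5,130+(v+.5)/3.75-.5,z) for u,v in P])
g=lambda P,z:np.array([ray(S,215+(u+.5)/4-.5,165+(v+.5)/4-.5,z) for u,v in P])
ang=lambda d:np.degrees(np.arctan2(d[:,1],d[:,0])).round(1)
b1=f([(580,135),(697,243),(548,325),(435,213)],.05);b2=g([(117,290),(325,322),(277,460),(43,423)],.05)
c1=b1.mean(0);c2=b2.mean(0);print(c1,c2,ang(np.diff(b1,axis=0)),ang(np.diff(b2,axis=0)))
t1=f([(491,248),(517,274),(556,288),(599,285),(631,264),(646,236),(641,205)],.052)
t2=g([(242,315),(192,305),(141,317),(102,338),(85,370),(97,403),(136,428),(190,437)],.052)
for c,t in((c1,t1),(c2,t2)):print("ticks",ang(t-c),np.linalg.norm((t-c)[:,:2],axis=1).round(3))
l1=f([(548,205),(633,184)],.08);l2=g([(144,378),(200,318)],.08)
print("lever",l1,ang(np.diff(l1,axis=0)),l2,ang(np.diff(l2,axis=0)),ang(l1-c1),ang(l2-c2))
r1=f([(188,335),(270,393),(130,530),(46,462)],.012);print("rail",r1.round(3),r1.mean(0),ang(np.diff(r1,axis=0)))
r2=g([(314,121),(430,150),(441,221),(324,221)],.012);print("rail2",r2.round(3),ang(np.diff(r2,axis=0)))
print("tab",f([(92,378)],.058),g([(416,90)],.058))
E
```

```text
[0.55086571 0.16002406 0.05      ] [0.54999092 0.15771625 0.05      ] [   9.1  -83.6 -170.3] [-172.1   98.4    9.1]
ticks [-96.  -66.1 -36.4  -6.4  23.8  52.4  81.3] [0.054 0.053 0.054 0.055 0.053 0.054 0.055]
ticks [-97.7 -67.1 -35.3  -4.9  25.9  55.7  85.  113.3] [0.053 0.055 0.051 0.053 0.054 0.055 0.056 0.056]
lever [[0.55055318 0.14548565 0.08      ]
 [0.56064849 0.20415049 0.08      ]] [80.2] [[0.55207746 0.20849538 0.08      ]
 [0.54689968 0.15263542 0.08      ]] [-95.3] [-91.2  77.5] [  87.6 -121.3]
rail [[ 0.489 -0.091  0.012]
 [ 0.557 -0.062  0.012]
 [ 0.611 -0.182  0.012]
 [ 0.54  -0.21   0.012]] [ 0.54953688 -0.13641975  0.012     ] [  22.6  -65.8 -158.5]
rail2 [[ 0.605 -0.181  0.012]
 [ 0.519 -0.174  0.012]
 [ 0.487 -0.09   0.012]
 [ 0.555 -0.061  0.012]] [175.1 111.1  23. ]
tab [[ 0.52637714 -0.16724509  0.058     ]] [[ 0.53018638 -0.16833743  0.058     ]]
```

Request:
drive_tool(commands="0 -0.96 -0.66 0 0;0 -0.96 -0.66 0 0;0 -0.96 -0.66 0 0;0 -0.96 -0.66 0 0;0 -0.96 -0.66 0 0;0 -0.96 -0.66 0 0;0 -0.96 -0.66 0 0;0 -0.96 -0.66 0 0")

```text
time: 1.15
tool_pos: [0.3323, 0.3998, 0.231]
tool_rot: [-0.0, 0.116, 0.993, -0.0]
contact_force: [0.4, 0.1, -0.3]
gripper_width: -0.001
```

Request:
drive_tool(commands="0 -0.96 -0.66 0 0;0 -0.96 -0.66 0 0;0 -0.96 -0.66 0 0;0 -0.96 -0.66 0 0;0 -0.96 -0.66 0 0;0 -0.96 -0.66 0 0;0 -0.96 -0.66 0.6 0;0 -0.96 -0.66 0.6 -6.8")

```text
time: 2.15
tool_pos: [0.5201, 0.1926, 0.1949]
tool_rot: [0.0, 0.055, 0.998, 0.0]
contact_force: [0.2, 0.8, 0.0]
gripper_width: -0.003
```

```bash
python3 - <<'E'
from h import *
from plant import manip
s=manip.state();print(s["time"],s["tool_pos"],s["gripper_width"],s["contact_force"]);print(np.round(rot(s["tool_rot"]),3))
W=manip.camera_params("wrist");print(W)
a=manip.grab_frame("wrist")[:,:,::-1]
cv2.imwrite("pics/w1.png",cv2.resize(a,None,fx=1.42,fy=1.42,interpolation=2))
for z in(.0,.07): print(proj(W,[s["tool_pos"]])*1.42)
E
```

```text
2.15 [0.52014437 0.19262694 0.19487206] -0.00310228262986317 [0.22856914 0.79460236 0.00866351]
[[-0.994  0.111  0.   ]
 [ 0.111  0.994  0.   ]
 [-0.     0.    -1.   ]]
{'fx': 309.5391656802002, 'fy': 309.5391656802002, 'cx': 281.78331762054944, 'cy': 212.7738382876218, 'xyz': array([0.43902542, 0.20125475, 0.33804069]), 'orientation': array([0.11920725, 0.73566283, 0.6582006 , 0.10659173])}
[[401.29737688 389.7308735 ]]
[[401.29737688 389.7308735 ]]
```

View pics/w1.png

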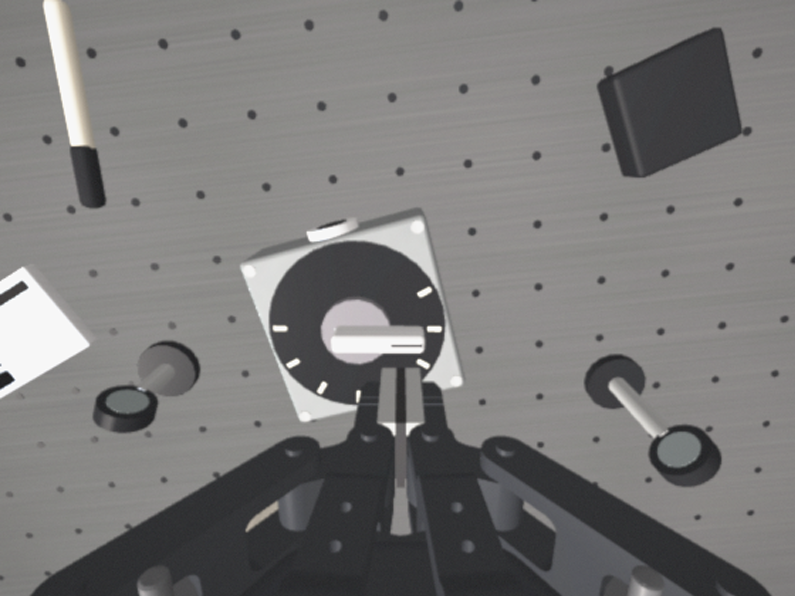

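```bash
python3 - <<'E'
from h import *
from plant import manip
W=manip.camera_params("wrist");s=manip.state()
f=lambda P,z:np.array([ray(W,u/1.42,v/1.42,z) for u,v in P])
t=f([(425,292),(434,328),(423,363),(358,397),(322,388),(292,364),(280,328)],.052)
# circle fit
A=np.c_[2*t[:,:2],np.ones(len(t))];x=np.linalg.lstsq(A,(t[:,:2]**2).sum(1),rcond=None)[0]
c=x[:2];print("axis",c,np.sqrt(x[2]+c@c),np.degrees(np.arctan2(*(t[:,:2]-c).T[::-1])).round(1))
l=f([(332,345),(424,345)],.08);print("lever",l,np.linalg.norm(l[1]-l[0]),np.degrees(np.arctan2(*(l[1]-l[0])[1::-1])))
print("axis in tool mm",1000*(np.r_[c,.08]-s["tool_pos"])@rot(s["tool_rot"]))
E
```

```text
axis [0.5487079  0.15504323] 0.053556005125276814 [113.2  84.2  54.2  -7.  -36.2 -66.2 -96.7]
lever [[0.54729733 0.1423103  0.08      ]
 [0.55360835 0.20006883 0.08      ]] 0.05810229427332936 83.76427775214955
axis in tool mm [-31.74306061 -30.678702   111.64939716]
```

Request:
drive_tool(commands="0 0 0.16 0.8 0;0 0 0 0.8 0;0 0 0 0.8 0;0 0 0 0.8 0;0 0 0 0.6 0;0 0 0 0.3 0;0 0 0 0.03 0;0 0 0 0 0")

```text
time: 3.2
tool_pos: [0.5207, 0.1985, 0.0723]
tool_rot: [0.001, 0.057, 0.998, 0.0]
contact_force: [0.2, 0.1, -0.6]
gripper_width: -0.001
```

Request:
drive_tool(commands="0 -0.1 0 0 0;0 -0.1 0 0 0;0 -0.1 0 0 0;0 -0.05 0 0 0;0 -0.05 0 0 0;0 -0.05 0 0 0;0 0 0 0 0;0 0 0 0 0")

```text
time: 4.2
tool_pos: [0.5333, 0.1968, 0.0714]
tool_rot: [-0.0, 0.057, 0.998, -0.0]
contact_force: [0.1, -0.6, 0.3]
gripper_width: -0.002
```

Request:
drive_tool(commands="0 0 0 0.13 0;0 -0.08 0.037 0 4;0 -0.08 0.037 0 4;0 -0.08 0.037 0 4;0 -0.08 0.037 0 4;0 -0.08 0.037 0 4;0 -0.08 0.037 0 4;0 0 0 0 0")

```text
time: 5.2
tool_pos: [0.5489, 0.199, 0.0672]
tool_rot: [-0.0, 0.263, 0.965, -0.0]
contact_force: [0.5, -0.5, 0.4]
gripper_width: 0.0
```

```bash
python3 - <<'E'
from h import *
from plant import manip
s=manip.state();print(s["time"],s["tool_pos"],s["contact_force"]);
R_=rot(s["tool_rot"]);print("tool y deg",np.degrees(np.arctan2(R_[1,1],R_[0,1])), "axis in tool",1000*(np.array([.5495,.1565,.08])-s["tool_pos"])@R_)
w=manip.grab_frame("wrist")[110:320,150:430,::-1]
d=manip.grab_frame("side")[215:320,210:315,::-1]
w=cv2.resize(w,None,fx=1.9,fy=1.9,interpolation=2);d=cv2.resize(d,(399,399),interpolation=2)
o=np.zeros((800,532,3),np.uint8);o[:399,:532]=w;o[400:799,:399]=d
cv2.imwrite("pics/w2.png",cv2.resize(o,None,fx=.75,fy=.75))
E
```

```text
5.2 [0.54894126 0.19902156 0.06723003] [ 0.54939434 -0.45577299  0.38310961]
tool y deg 59.50651989343178 axis in tool [-22.05607531 -36.36006116 -12.76489128]
```

View pics/w2.png

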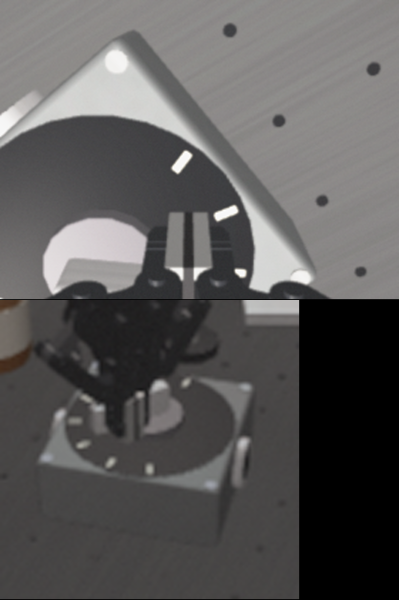

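Request:
drive_tool(commands="0 -0.107 0.059 0 5;0 -0.107 0.059 0 5;0 -0.107 0.059 0 5;0 -0.107 0.059 0 5;0 -0.107 0.059 0 5;0 -0.107 0.059 0 5;0 0 0 0 0;0 0 0 0 0")

```text
time: 6.3
tool_pos: [0.5699, 0.1937, 0.0674]
tool_rot: [-0.0, 0.503, 0.864, -0.0]
contact_force: [0.1, -0.1, -0.6]
gripper_width: -0.0
```

```bash
python3 - <<'E'
from h import *
from plant import manip
s=manip.state();print(s["time"],s["tool_pos"],s["contact_force"]);
R_=rot(s["tool_rot"]);print("tool y deg",np.degrees(np.arctan2(R_[1,1],R_[0,1])), "axis in tool",1000*(np.array([.5495,.1565,.08])-s["tool_pos"])@R_)
w=manip.grab_frame("wrist")[130:410,120:420,::-1]
d=manip.grab_frame("scene")[150:240,270:370,::-1]
w=cv2.resize(w,(430,400),interpolation=2);d=cv2.resize(d,(360,324),interpolation=2)
o=np.zeros((400,790,3),np.uint8);o[:,:430]=w;o[:324,430:]=d
cv2.imwrite("pics/w3.png",o)
E
```

```text
6.3 [0.56994356 0.19372609 0.06743443] [ 0.07388389 -0.06464798 -0.64194994]
tool y deg 29.550087486499084 axis in tool [-22.30072575 -36.14563492 -12.56125953]
```

View pics/w3.png

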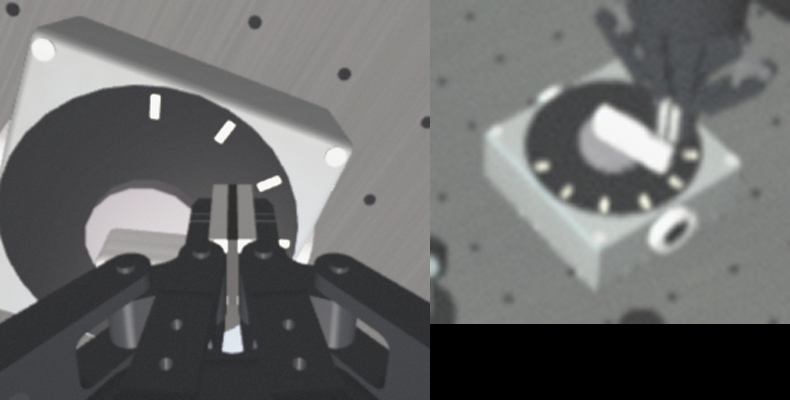

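Request:
drive_tool(commands="0 -0.107 0.059 0 5;0 -0.107 0.059 0 5;0 -0.107 0.059 0 5;0 -0.107 0.059 0 5;0 -0.107 0.059 0 5;0 -0.107 0.059 0 5;0 0 0 0 0;0 0 0 0 0")

```text
time: 7.4
tool_pos: [0.5856, 0.1787, 0.0675]
tool_rot: [-0.0, 0.71, 0.704, 0.0]
contact_force: [0.9, 0.7, -0.4]
gripper_width: 0.002
```

Request:
drive_tool(commands="0 0.2 0 0 0;0 0.2 0 0 0;0 0 0 -0.8 0;0 0 0 -1 0;0 0 0 -1 0;0 0 0 -1 0;0 0 0 -1 0;0 0 0 0 0")

```text
time: 8.4
tool_pos: [0.5875, 0.1914, 0.2151]
tool_rot: [0.002, 0.71, 0.704, 0.003]
contact_force: [-0.6, 0.9, -0.6]
gripper_width: 0.002
```

```bash
python3 - <<'E'
from h import *
from plant import manip
s=manip.state();print(s["time"],s["tool_pos"],s["contact_force"]);
W=manip.camera_params("wrist");np.save("W4.npy",W,allow_pickle=True)
w=manip.grab_frame("wrist")[:,:,::-1]
d=manip.grab_frame("scene")[150:290,170:370,::-1]
w=cv2.resize(w,(440,330),interpolation=2);d=cv2.resize(d,(343,240),interpolation=2)
w=cv2.resize(manip.grab_frame("wrist")[:,:,::-1][100:400,80:480],(440,330),interpolation=2)
o=np.zeros((330,790,3),np.uint8);o[:,:440]=w;o[:240,447:]=d
cv2.imwrite("pics/w4.png",o)
E
```

```text
8.4 [0.5875444  0.19139191 0.21511617] [-0.63624221  0.90900486 -0.60657565]
```

View pics/w4.png

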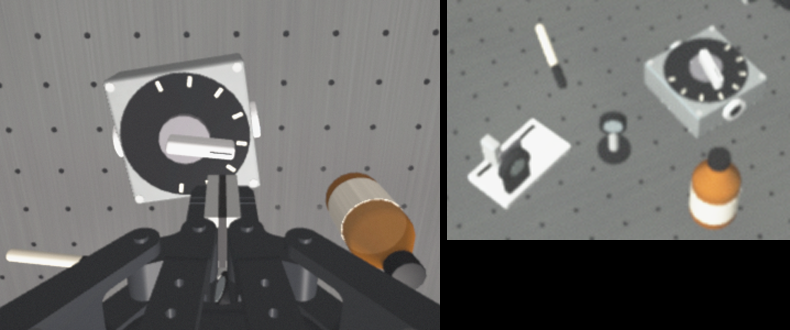

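Request:
drive_tool(commands="0 -0.96 -0.1 0 0;0 -0.96 -0.1 0 0;0 -0.96 -0.1 0 0;0 -0.96 -0.1 0 0;0 -0.96 -0.1 0 0;0 -0.96 -0.1 0 0;0 -0.96 -0.1 0 0;0 -0.96 -0.1 0 0")

```text
time: 9.55
tool_pos: [0.5585, -0.0402, 0.2092]
tool_rot: [-0.001, 0.71, 0.704, -0.001]
contact_force: [0.9, -1.0, 0.9]
gripper_width: -0.003
```

Request:
drive_tool(commands="0 -0.96 -0.1 0 0;0 -0.96 -0.1 0 0;0 -0.96 -0.1 0 0;0 -0.96 -0.1 0 0;0 -0.96 -0.1 0 0;0 -0.96 -0.1 0 0;0 0 0 0 9.5;0 0 0 0 9.5")

```text
time: 10.55
tool_pos: [0.539, -0.2122, 0.209]
tool_rot: [-0.002, 0.819, 0.574, -0.001]
contact_force: [0.8, -0.7, 0.6]
gripper_width: -0.0
```

Request:
drive_tool(commands="0 0 0 0 9.5;0 0 0 0 9.5;0 0 0 0 9.5;0 0 0 0 9.5;0 0 0 0 9.5;0 0 0 0 0;0 0 0 0 0;0 0 0 0 0")

```text
time: 11.55
tool_pos: [0.5399, -0.2121, 0.211]
tool_rot: [-0.0, 0.98, 0.2, -0.0]
contact_force: [0.5, -0.1, -0.1]
gripper_width: -0.005
```

```bash
python3 - <<'E'
from h import *
from plant import manip
s=manip.state();print(s["time"],s["tool_pos"],s["joint_pos"].round(2));print(rot(s["tool_rot"]).round(3))
W=manip.camera_params("wrist");np.save("W5.npy",W,allow_pickle=True)
w=manip.grab_frame("wrist")[:,:,::-1]
cv2.imwrite("pics/w5.png",cv2.resize(w,None,fx=1.4,fy=1.4,interpolation=2))
E
```

```text
11.55 [ 0.5398537  -0.21208985  0.2110205 ] [-0.5  -0.04  1.74  0.    1.44  0.67]
[[ 0.92   0.391 -0.001]
 [ 0.391 -0.92   0.   ]
 [-0.    -0.001 -1.   ]]
```

View pics/w5.png

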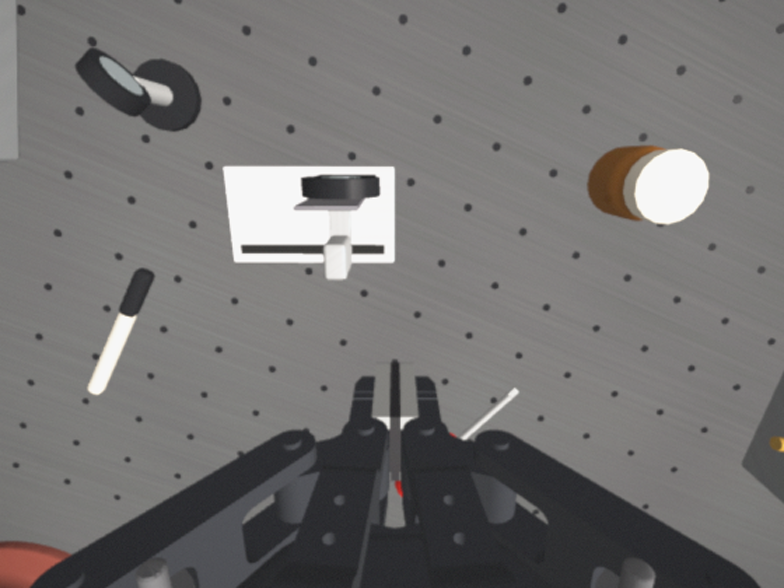

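```bash
python3 - <<'E'
from h import *
from plant import manip
W=np.load("W5.npy",allow_pickle=True).item();s=manip.state();R_=rot(s["tool_rot"])
f=lambda u,v,z:(1000*(ray(W,u/1.4,v/1.4,z)-s["tool_pos"])@R_).round(1)
print("nadir",proj(W,np.r_[W["xyz"][:2],0])*1.4)
for n,u,v,z in [("railBL",235,262,.012),("railBR",394,262,.012),("railTL",225,167,.012),("railTR",393,167,.012),("slotL",242,249,.012),("slotR",384,249,.012),("tab top a",327,237,.058),("b",351,237,.058),("c",325,278,.058),("d",346,278,.058),("mid",337,262,.058)]: print(n,f(u,v,z))
w=cv2.imread("pics/w5.png")[150:300,210:410];cv2.imwrite("pics/w5c.png",cv2.resize(w,None,fx=3.5,fy=3.5,interpolation=2))
E
```

```text
nadir [[394.66344318 153.47531043]]
railBL [  -2.9 -129.1  199.3]
railBR [ -2.8  -0.3 199.2]
railTL [  70.9 -128.1  199.3]
railTR [ 70.9  -1.  199.2]
slotL [   7.8 -122.3  199.3]
slotR [  7.9  -8.3 199.2]
tab top a [ 26.  -46.4 153.2]
b [ 26.  -29.8 153.2]
c [ -3.3 -49.2 153.2]
d [ -3.3 -34.3 153.2]
mid [  8.4 -40.2 153.2]
```

View pics/w5c.png

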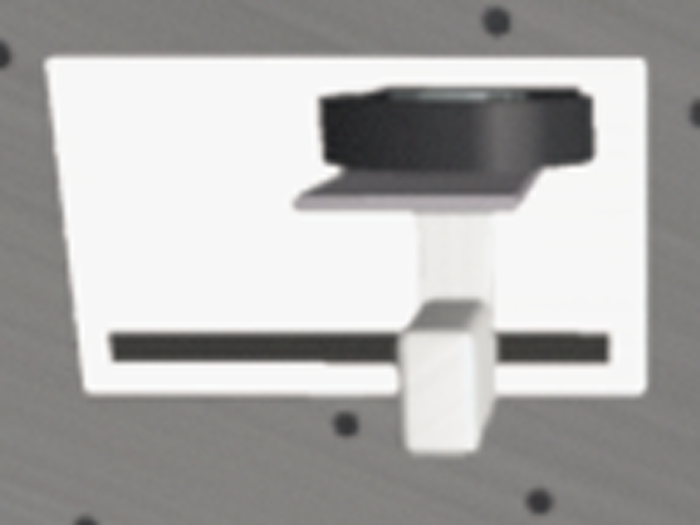

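Request:
drive_tool(commands="0 0.27 0 0.9 0;0 0 0 0.9 0;0 0 0 0.9 0;0 0 0 0.9 0;0 0 0 0.9 0;0 0 0 0.9 0;0 0 0 0.35 0;0 0 0 0 0")

```text
time: 12.6
tool_pos: [0.5472, -0.2089, 0.0386]
tool_rot: [-0.0, 0.98, 0.199, -0.0]
contact_force: [0.9, -0.5, 0.0]
gripper_width: 0.005
```

Request:
drive_tool(commands="0 0 -0.3 0 0;0 0 -0.3 0 0;0 0 -0.3 0 0;0 0 -0.3 0 0;0 0 -0.3 0 0;0 0 -0.3 0 0;0 0 -0.3 0 0;0 0 -0.1 0 0")

```text
time: 13.6
tool_pos: [0.5214, -0.1476, 0.0388]
tool_rot: [-0.0, 0.98, 0.199, -0.0]
contact_force: [1.0, -1.7, 0.4]
gripper_width: -0.002
```

Request:
drive_tool(commands="0 0 -0.05 0 0;0 0 -0.05 0 0;0 0 -0.05 0 0;0 0 -0.05 0 0;0 0 -0.03 0 0;0 0 -0.03 0 0;0 0 0 0 0;0 0 0 0 0")

```text
time: 14.6
tool_pos: [0.5185, -0.141, 0.0389]
tool_rot: [-0.0, 0.98, 0.199, -0.0]
contact_force: [0.4, -0.9, -0.7]
gripper_width: -0.003
```

Request:
drive_tool(commands="0 0 -0.03 0 0;0 0 -0.03 0 0;0 0 -0.03 0 0;0 0 -0.03 0 0;0 0 -0.03 0 0;0 0 -0.03 0 0;0 0 0 0 0;0 0 0 0 0")

```text
time: 15.6
tool_pos: [0.5182, -0.14, 0.0392]
tool_rot: [0.005, 0.98, 0.199, 0.002]
contact_force: [6.9, -15.3, -10.4]
gripper_width: -0.0
```

Request:
drive_tool(commands="0 0 -0.02 0 0;0 0 -0.02 0 0;0 0 -0.02 0 0;0 0 -0.02 0 0;0 0 0 0 0;0 0 0 0 0;0 0 0 0 0;0 0 0 0 0")

```text
time: 16.6
tool_pos: [0.5181, -0.1399, 0.0394]
tool_rot: [0.007, 0.98, 0.199, 0.002]
contact_force: [10.2, -22.3, -14.6]
gripper_width: 0.004
```

Request:
drive_tool(commands="0 0 0.3 0 0;0 0 0.5 0 0;0 0 0.5 -0.5 0;0 0 0 -1 0;0 0 0 -1 0;0 0 0 -1 0;0 0 0 -1 0;0 0 0.3 -1 0")

```text
time: 17.6
tool_pos: [0.5347, -0.1782, 0.2065]
tool_rot: [0.0, 0.98, 0.199, 0.001]
contact_force: [-0.2, -0.5, 0.1]
gripper_width: -0.002
```

```bash
python3 - <<'E'
from h import *
from plant import manip
s=manip.state();print(s["time"],s["tool_pos"],s["contact_force"])
W=manip.camera_params("wrist");np.save("W6.npy",W,allow_pickle=True)
w=manip.grab_frame("wrist")[:,:,::-1];w=cv2.resize(w,(480,360),interpolation=2)
d=cv2.resize(manip.grab_frame("scene")[150:290,170:370,::-1],(310,217),interpolation=2)
o=np.zeros((360,790,3),np.uint8);o[:,:480]=w;o[:217,480:]=d;cv2.imwrite("pics/w6.png",o)
E
```

```text
17.6 [ 0.53467526 -0.1782128   0.20647656] [-0.18517332 -0.49677726  0.0990444 ]
```

View pics/w6.png

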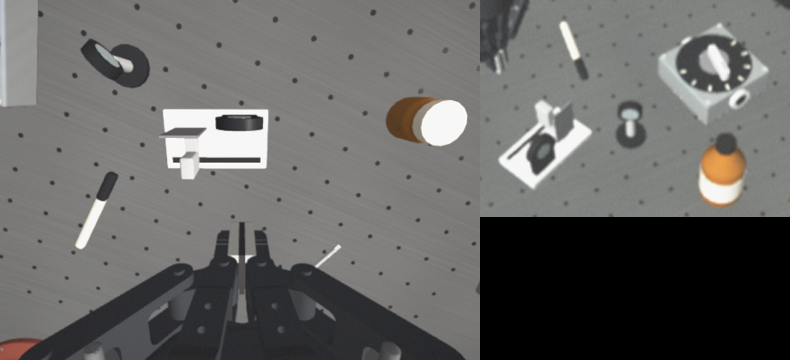

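```bash
python3 - <<'E'
from h import *
from plant import manip
W=np.load("W6.npy",allow_pickle=True).item();s=manip.state();R_=rot(s["tool_rot"]);k=560/480
f=lambda u,v,z:(1000*(ray(W,u*k,v*k,z)-s["tool_pos"])@R_)[1]
r,l=f(267,167,.012),f(167,167,.012);t=f(188,166,.058)
print("rail ends",r,l,"tab rail y",(r+l)/2-t)
E
```

```text
rail ends 29.85381192188422 -101.71178048919862 tab rail y 28.222891495771165
```

```bash
python3 -c "
from plant import manip
print(manip.job_done(), manip.state()['time'])"
```

```text
the job is handed in; nothing more can be done
the job is handed in; nothing more can be done
```

The selector is on its fifth mark and the shutter is pushed open to its stop; I handed the job in at about 18 s. No verdict came back.

- **Selector:** The lever started on the second mark. I pushed it with the closed fingertip clockwise through three clicks. The picture after withdrawing shows it pointing at the fifth mark. I stopped each push just past half-way and let the lever snap on, so the finger never drove it beyond the fifth.
- **Shutter:** I then pushed the tab along its rail until the force rose from about 1.5 N to 25 N with no further movement. The last picture puts the tab at about +28 mm on the rail, against +30 mm for fully open. That reading is good to about 2 mm, so the force rise is the stronger evidence. The blade is clear of the beam hole in the picture.
- **Finish:** The gripper is about 0.2 m above the bench, touching nothing, with contact force near zero. In the last pictures the bottle, jar, lens mount and marker looked undisturbed. The case and mirror mount were out of view, and only the tip of the screwdriver showed, but the fingertip was never brought down near any of the three.

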